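# Wind down the card press on a stack of gift cards

### The arm

A 6-joint arm with a two-finger parallel gripper is mounted at the origin on a cart in front of the work surface, level with it; the furniture and walls round the work are solid. World frame = base frame: x ahead of the robot, y to its left, z up, the work surface at z = 0. Lengths are in m, angles in rad, forces in N, time in s.
With the tool pointing down it reaches from about 0.375 to 0.9 m from the base axis. Payload 3.1 kg.
Tool frame: the origin (TCP) lies between the finger pads; the fingertips stand 17 mm ahead of it and the grasp point (between the pads) lies 2 mm behind it; z points along the fingers, y is the line along which they close (so a half turn about z gives the same grasp; the last joint's range is limited). The gripper opens to 85 mm and grips with 20 to 120 N. Pads are 22 mm wide; open, the fingers measure 114 mm over their backs; the gripper's body (76 mm by 85 mm) begins 54 mm behind the grasp point. The pads swing forward as they close: fully open they stand 13 mm farther back than shut.
Start: joints at [-1.442, 0.527, 1.433, -0, 1.181, -0.178], TCP at [0.189, -0.596, 0.228] pointing down, gripper open.
Joint ranges: [-3.08, 3.08], [-0.75, 2.2], [0.22, 2.44], [-1.43, 4.57], [0, 2.65], [-2.85, 2.85]. Speed limits (rad/s): [2.79, 2.79, 3.14, 3.14, 3.14, 3.14].

### API

Orientations are given as a unit quaternion [x, y, z, w].
In Python, from station import sense, vision, order gives the robot as it stands.
- The arm moves only by the shell command python3 -m crank 'ROWS' [OPENING] [FORCE]. ROWS is JSON, a list of rows, each an object with "dp": the shift along the world's x, y, z in units of 30 mm (1.0 is 30 mm), a list of three; "angular": the turn, a rotation vector about the world's x, y, z in degrees, a list of three. In form: [{"dp": [dx, dy, dz], "angular": [ax, ay, az]}, ...]. A call has 1 to 20 rows; each row shifts and turns the commanded pose from where the row before left it; what a row does not reach is not made up. A row lasts 1/10 s, in which the tool goes at most 50 mm and 8.59 degrees, less where a joint would pass 70% of its speed; a pose out of reach is approached as far as the arm can. A call is refused whole if a number of a shift passes 1 or a number of a turn 8.59, either way. A call with a gripper value outside its range is refused whole. OPENING is the closure, from 0 (fully open) to 1 (shut), set as the call begins (- or left out, the last holds). The fingers move at their own pace and stop on an object; FORCE is the grip in N (left out, the last holds). Time passes only in rows, so rows that do not move let the fingers close. It gives the time, the measured TCP pose, the force, the opening and the grip force at its end, in the units of the state.
- sense(): the state, without advancing time (a new reading comes with each control period).
- vision.snapshot(name): name is "side" or "top" or "wrist"; returns a dict with "image" (480x640x3 uint8, blue, green, red), "range_z" (480x640 float32, m along the optical axis (not along the pixel's ray), 0 where there is no reading), "mtx" (3x3 intrinsics, pixels), "pose" (4x4, takes a point from camera to world coordinates); the wrist camera has in their place "mount" (4x4, takes a point from camera to tool coordinates, whose origin is the TCP and whose axes are the flange's). Camera axes: x right, y down, z forward; pixel columns grow to the right and rows downward; lengths in m; the calibration is good to about 2 mm. A picture is of the moment at which its call begins: read the wrist's pose just before it.
- order.sign_off(): hands the job in; it is judged then, once.
The state is a dict: "t": time; "q": joint angles; "qd": joint speeds; "tau": joint torques, N m; "tcp_pos": TCP position; "tool_rot": TCP orientation; "force": force on the tool from outside, world axes, zero at the start; "ft_torque": the same for the moment, N m; "finger_gap": opening from 0.0 (shut) to 1.0 (fully open); "gripper_force": force on a finger pad.
Only numpy, scipy, OpenCV 4.12 (cv2) and the standard library are available. Lean on these libraries where they do the work, as an engineer would, in place of code of your own. Each camera call takes 0.05 s, during which the arm holds its last target. There are 200 camera calls.

### The job

Slide the banded card stack fully back against the stop in the little screw press, then wind the press down on it by its T-handle, clockwise seen from above, half a turn at a time by alternate ends of the bar. Stop when the cards are firmly held, which is when the handle takes about 0.8 N m to turn (it runs free at about 0.5 N m); do not overtighten and crush them, and leave the things around alone.

Things in the scene. Friction and masses are not known exactly. Their poses are not given: they have to be found in the camera images.
- card_press: Small wooden screw press fixed to the table. Origin: on the screw axis at table height; its x axis points to the back of the press, z up. Its base board, 20 mm thick (x -117 to +98 mm, y +-75), is the bed.
- bed_stop (a point): On the bed (20 mm up), middle of the front face of the rear stop: x = +16 mm in the press frame. The stop and two rails, all wood and 12 mm high, form a channel 70 mm wide along the press's x axis, open at the front, that guides the stack.
- bridge_top (a point): Middle of the top of the grey bridge, on the screw axis, 137 mm above the table. The bridge (x +-18, y +-75 mm, 24 mm thick) stands on two steel columns of 16 mm diameter at y = +-60.
- panel_top (a point): Middle of the top front edge of the press's wooden back panel: x = +86 mm, 260 mm above the table, panel y +-75. It leaves room for a gripper beside and in front of the screw, but not behind it; the ends of the bar pass it with 6 mm to spare.
- bar_end_a (a point): Centre of one 16 mm ball at an end of the T-handle's steel bar (11 mm diameter, 160 mm over all, through a hub of 24 mm diameter), 72 mm from the screw axis, 165 mm above the table and 28 mm above the bridge. The bar turns about the vertical screw axis, keeps its height and stays where it is left.
- bar_end_b (a point): Centre of the ball at the other end of the bar. At joint 0 end b lies to the right (-y of the press), end a to the left.
- t_handle (a joint): Angle of the T-handle in rad, growing clockwise from above: the right-hand end comes to the front, then to the left. 0 with the bar along the press's y axis; starts within 0.2 rad of it, leaving the mouth of the press open. Each rad lowers the screw 3.2 mm (10 mm a half turn). Dry friction holds it: it runs free at 0.5 N m (felt while it moves; at rest a finger feels 0.1 to 0.2 less).
- press_screw: Upright 12 mm steel screw through the handle; it sinks as the handle turns, and does not turn. Origin: its top, at first 40 mm above the bar. At its foot a sprung wooden pad, 52 x 58 mm, 10 to 24 mm above the cards at the start (not measured). Once it touches, 3.2 to 7.4 rad on, the moment rises 0.2 N m per rad: 0.75 to 0.9 N m is firm (80 to 125 N), over 1 N m crushes.
- stack: Banded stack of small gift cards, 63 x 85 x 19 mm, flat on the bed in the mouth of the channel, long side (its own y axis) along the press's x axis. Origin: centre of its underside. It starts 44 to 57 mm in front of its home against the stop, where its origin lies 26 mm and its front edge 68 mm in front of the screw axis. 0.1 to 0.2 kg.
- salt_jar: Bystander: glass salt jar with cork, 53 x 51 x 74 mm, origin under its centre.
- oil_bottle: Bystander: small dark bottle with white cap, 29 mm diameter, 62 mm tall, origin under its centre.
- candle: Bystander: round white candle tin, 65 mm diameter, 35 mm tall, origin under its centre.

How it is judged:
By the outcome, as a careful person would: the job done as asked, in the order asked, and still so for the second after the job is handed in, with the robot touching nothing.
It also fails if it takes over 72 s, if anything falls off the work surface, if the arm or the gripper's body presses on something with over 40 N, if the wrist force passes 120 N, or if a joint passes its speed limit or range.

## Working session

There is one attempt and no reset: what is moved stays moved. The work goes in short steps, Python scripts to look and compute and a shell command to move; the robot and the scene stay as the last step left them, time stands still between calls to the robot, and variables do not carry over. Pictures are saved under pics/ and viewed, at most 10 in all, crops included, and the job is handed in when it is done.

```bash
ls; mkdir -p pics; python3 - <<'E'
from station import sense, vision
import cv2,numpy as np
s=sense();print(s)
for n in("top","side"):
    d=vision.snapshot(n);cv2.imwrite(f"pics/{n}0.png",d["image"]);np.savez(f"{n}0.npz",**d);print(n,d["mtx"].tolist(),d["pose"].round(3).tolist())
E
```

```text
pics
{'t': 0.0, 'q': array([-1.44148304e+00,  5.28436711e-01,  1.43390624e+00,  2.87579264e-06,
        1.18135834e+00, -1.78490293e-01]), 'qd': array([-0.00108031,  0.00049871,  0.00130626, -0.00089692, -0.00137453,
        0.00043051]), 'tau': array([ 6.70429527e-04, -4.42348588e+01, -1.78022593e+01, -1.92872380e-04,
        8.45216622e-03,  1.28408324e-06]), 'tcp_pos': array([ 0.18929517, -0.59489714,  0.22675045]), 'tool_rot': array([ 9.88180011e-01,  1.53294336e-01,  2.72508065e-05, -1.05396924e-03]), 'force': array([-0.12503713,  0.6524376 ,  0.13011197]), 'ft_torque': array([-0.00233745,  0.01219994,  0.02415036]), 'gripper_force': 0.0, 'finger_gap': 1.0015604872257675}
top [[547.980331325727, 0.0, 319.0485106734502], [0.0, 547.980331325727, 236.54547136236513], [0.0, 0.0, 1.0]] [[-0.001, -0.992, 0.127, 0.406], [-1.0, -0.001, -0.017, 0.012], [0.017, -0.127, -0.992, 1.373], [0.0, 0.0, 0.0, 1.0]]
side [[512.7645368323643, 0.0, 323.35625077890353], [0.0, 512.7645368323643, 242.1699044399459], [0.0, 0.0, 1.0]] [[-0.86, -0.167, 0.483, 0.023], [-0.511, 0.313, -0.801, 0.888], [-0.018, -0.935, -0.355, 0.57], [0.0, 0.0, 0.0, 1.0]]
```

View pics/top0.png

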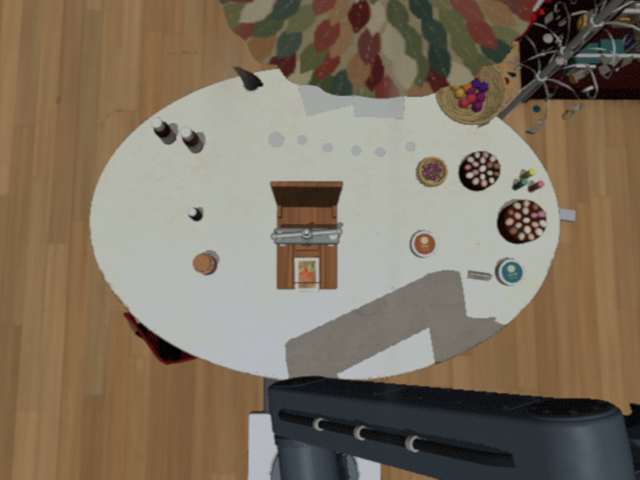

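View pics/side0.png

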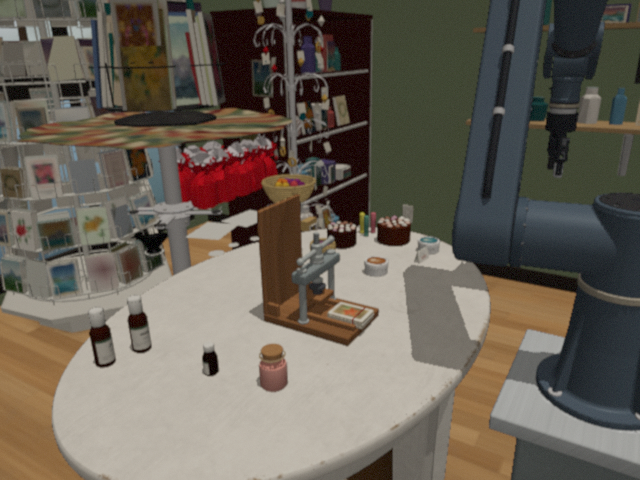

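The top view shows the press at about px (307,235), with its back up in the image (world +x). The card stack is at (307,272) in the mouth. The jar (205,263), bottle (195,214) and candle (423,243) are well clear.

```bash
cat > h.py <<'E'
import numpy as np
def ray(d,u,v,z):  # intersect pixel ray with height z
    K,T=d["mtx"],d["pose"]; r=T[:3,:3]@np.linalg.solve(K,[u,v,1.]); o=T[:3,3]
    return o+r*(z-o[2])/r[2]
def rz(d,u,v):
    K,T=d["mtx"],d["pose"]; return T[:3,:3]@(np.linalg.solve(K,[u,v,1.])*d["range_z"][int(v),int(u)])+T[:3,3]
E
python3 - <<'E'
import cv2,numpy as np
d=np.load("top0.npz");c=d["image"][170:300,250:365]
c=cv2.resize(c,None,fx=4.6,fy=4.6,interpolation=cv2.INTER_CUBIC);cv2.imwrite("pics/c0.png",c);print(c.shape)
E
```

```text
(598, 529, 3)
```

View pics/c0.png

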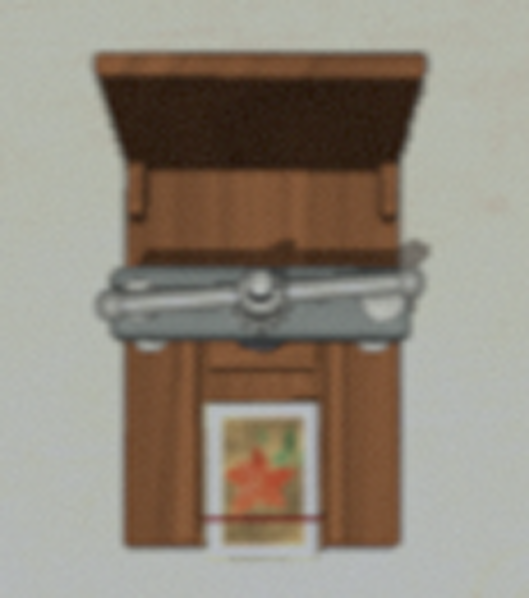

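The enlarged crop shows:
- base front corners at (126,547) and (399,547)
- balls at (112,305) and (412,283)
- hub at about (262,293)
- stack top corners at (205,404), (319,404) and (319,556)
- panel front edge at y≈77

```bash
python3 - <<'E'
import numpy as np;from h import *
d=np.load("top0.npz")
P={"baseL":(126,547,.02),"baseR":(399,547,.02),"panL":(103,77,.26),"panR":(421,77,.26),"brFL":(115,338,.137),"brFR":(409,338,.137),"ballL":(112,305,.165),"ballR":(412,283,.165),"sBL":(205,404,.039),"sBR":(319,404,.039),"sFL":(205,556,.039),"sFR":(319,556,.039)}
for k,(u,v,z) in P.items(): print(k,ray(d,250+(u+.5)/4.6-.5,170+(v+.5)/4.6-.5,z).round(4))
E
```

```text
baseL [0.4508 0.0923 0.02  ]
baseR [ 0.4507 -0.0535  0.02  ]
panL [0.6534 0.0903 0.26  ]
panR [ 0.6538 -0.0529  0.26  ]
brFL [0.5495 0.0917 0.137 ]
brFR [ 0.5497 -0.0533  0.137 ]
ballL [0.5623 0.0915 0.165 ]
ballR [ 0.5732 -0.0534  0.165 ]
sBL [0.5257 0.05   0.039 ]
sBR [ 0.5257 -0.0105  0.039 ]
sFL [0.4454 0.0496 0.039 ]
sFR [ 0.4454 -0.0104  0.039 ]
```

```bash
python3 -c "
from station import vision
d=vision.snapshot('wrist');print(d['mount'].round(3).tolist())"
R='' ; python3 -m crank '[{"dp":[0.45,1,0],"angular":[0,0,8.1]},{"dp":[0.45,1,0],"angular":[0,0,8.1]},{"dp":[0.45,1,0],"angular":[0,0,8.1]},{"dp":[0.45,1,0],"angular":[0,0,8.1]},{"dp":[0.45,1,0],"angular":[0,0,8.1]},{"dp":[0.45,1,0],"angular":[0,0,8.1]},{"dp":[0.45,1,0],"angular":[0,0,8.1]},{"dp":[0.45,1,0],"angular":[0,0,8.1]},{"dp":[0.45,1,0],"angular":[0,0,8.1]},{"dp":[0.45,1,0],"angular":[0,0,8.1]},{"dp":[0.27,1,0],"angular":[0,0,8.1]},{"dp":[0.27,1,0],"angular":[0,0,8.1]},{"dp":[0.27,1,0],"angular":[0,0,8.1]},{"dp":[0.27,1,0],"angular":[0,0,8.1]},{"dp":[0.27,1,0],"angular":[0,0,8.1]},{"dp":[0.27,1,0],"angular":[0,0,8.1]},{"dp":[0.27,1,0],"angular":[0,0,8.1]},{"dp":[0.27,1,0],"angular":[0,0,8.1]},{"dp":[0.27,1,0],"angular":[0,0,8.1]},{"dp":[0.27,1,0],"angular":[0,0,8.1]}]' 1 40
```

```text
[[-0.001, -0.959, -0.283, 0.072], [1.0, -0.001, -0.001, -0.001], [0.001, -0.283, 0.959, -0.147], [0.0, 0.0, 0.0, 1.0]]
t: 2.15
tcp_pos: [0.4055, 0.0057, 0.2277]
tool_rot: [0.0, 1.0, -0.0, 0.0]
force: [0.3, -0.7, 0.4]
finger_gap: -0.001
gripper_force: 0.0
```

```bash
python3 -m crank '[{"dp":[0,0.46,-0.9],"angular":[0,0,0]},{"dp":[0,0,-1],"angular":[0,0,0]},{"dp":[0,0,-1],"angular":[0,0,0]},{"dp":[0,0,-1],"angular":[0,0,0]},{"dp":[0,0,-1],"angular":[0,0,0]},{"dp":[0,0,-0.8],"angular":[0,0,0]},{"dp":[0,0,-0.4],"angular":[0,0,0]},{"dp":[0.5,0,0],"angular":[0,0,0]},{"dp":[0.4,0,0],"angular":[0,0,0]},{"dp":[0.1,0,0],"angular":[0,0,0]}]'
python3 -c "
from station import vision
import cv2
d=vision.snapshot('side');c=cv2.resize(d['image'][180:360,240:400],None,fx=3.3,fy=3.3,interpolation=2);cv2.imwrite('pics/s1.png',c)"
```

```text
t: 3.15
tcp_pos: [0.4381, 0.0177, 0.0449]
tool_rot: [0.003, 1.0, -0.0, 0.002]
force: [1.1, -0.2, 0.3]
finger_gap: 0.0
gripper_force: 0.0
```

View pics/s1.png

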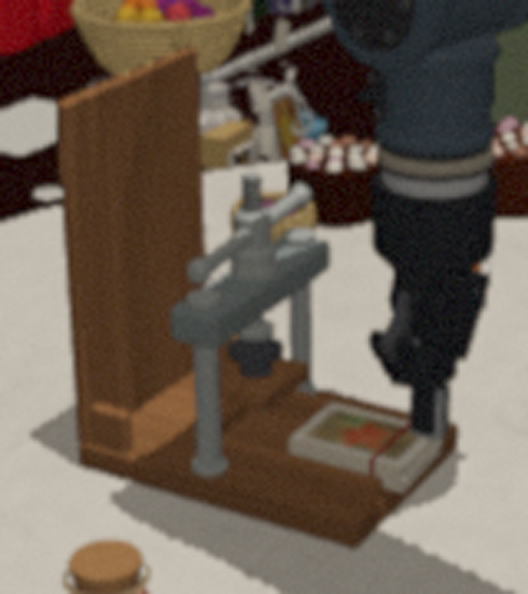

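The crop shows the closed fingers (425,420) standing at the front edge of the stack, clear of the bridge.

```bash
python3 -m crank '[{"dp":[0.2,0,0],"angular":[0,0,0]},{"dp":[0.2,0,0],"angular":[0,0,0]},{"dp":[0.2,0,0],"angular":[0,0,0]},{"dp":[0.2,0,0],"angular":[0,0,0]},{"dp":[0.2,0,0],"angular":[0,0,0]},{"dp":[0.2,0,0],"angular":[0,0,0]},{"dp":[0.2,0,0],"angular":[0,0,0]}]'
python3 -m crank '[{"dp":[0.05,0,0],"angular":[0,0,0]},{"dp":[0.05,0,0],"angular":[0,0,0]},{"dp":[0.05,0,0],"angular":[0,0,0]}]'
```

```text
t: 3.9
tcp_pos: [0.4779, 0.0182, 0.0447]
tool_rot: [0.003, 1.0, -0.0, 0.0]
force: [-1.3, -0.4, 0.0]
finger_gap: -0.002
gripper_force: 0.0
t: 4.2
tcp_pos: [0.4816, 0.0183, 0.0446]
tool_rot: [0.003, 1.0, 0.0, -0.0]
force: [0.8, -0.3, 0.4]
finger_gap: 0.0
gripper_force: 0.0
```

```bash
python3 -m crank '[{"dp":[0.07,0,0],"angular":[0,0,0]},{"dp":[0.07,0,0],"angular":[0,0,0]},{"dp":[0.07,0,0],"angular":[0,0,0]}]'
python3 -m crank '[{"dp":[0.05,0,0],"angular":[0,0,0]},{"dp":[0.05,0,0],"angular":[0,0,0]}]'
python3 -m crank '[{"dp":[0.05,0,0],"angular":[0,0,0]},{"dp":[0.05,0,0],"angular":[0,0,0]}]'
```

```text
t: 4.5
tcp_pos: [0.4883, 0.0182, 0.0447]
tool_rot: [0.003, 1.0, 0.0, -0.0]
force: [0.4, 0.4, -0.6]
finger_gap: -0.004
gripper_force: 0.0
t: 4.7
tcp_pos: [0.4913, 0.0182, 0.0447]
tool_rot: [0.003, 1.0, -0.0, -0.0]
force: [0.1, -0.3, 0.4]
finger_gap: -0.003
gripper_force: 0.0
t: 4.9
tcp_pos: [0.4943, 0.0182, 0.0447]
tool_rot: [0.003, 1.0, 0.0, -0.0]
force: [0.3, 0.0, -0.2]
finger_gap: 0.0
gripper_force: 0.0
```

```bash
python3 -c "
from station import vision
import cv2
d=vision.snapshot('side');c=cv2.resize(d['image'][240:360,260:390],None,fx=4.5,fy=4.5,interpolation=2);cv2.imwrite('pics/s2.png',c)"
```

```text
(no output)
```

View pics/s2.png

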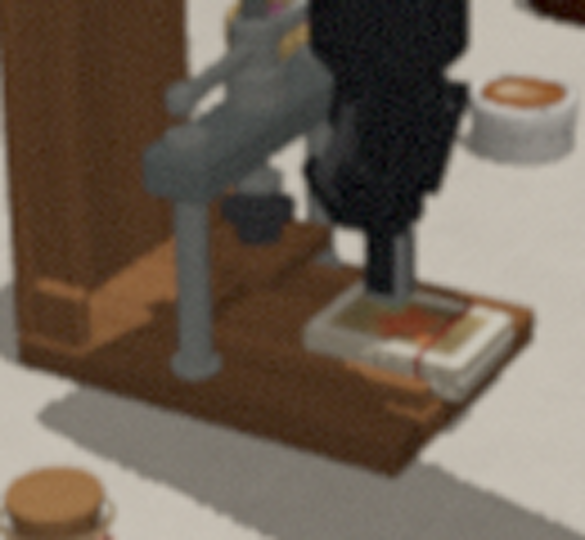

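The fingers (390,290) are above the stack, which has not moved. I'll check the heights by depth.

```bash
python3 - <<'E'
from station import vision,sense
from h import *
d=vision.snapshot('side');s=sense();print(s['tcp_pos'],s['tool_rot'])
for n,(u,v) in dict(tip=(383,285),tipb=(405,285),top=(375,340),topb=(350,315),front=(470,375),base=(300,400),rail=(420,410),pad=(258,220)).items():
    print(n,rz(d,260+u/4.5,240+v/4.5).round(4))
for v in range(270,320,5): print(v,rz(d,260+385/4.5,240+v/4.5).round(4))
E
```

```text
[0.49448202 0.01814723 0.04471064] [ 3.22491033e-03  9.99994783e-01 -3.04216870e-05  1.80943829e-04]
tip [0.4898 0.0289 0.0591]
tipb [0.4828 0.0198 0.0567]
top [0.4874 0.0413 0.0362]
topb [0.5099 0.0254 0.0362]
front [0.439  0.0379 0.0291]
base [0.5073 0.0782 0.017 ]
rail [0.4517 0.0638 0.0202]
pad [0.5548 0.0353 0.0808]
270 [0.487  0.0321 0.0692]
275 [0.4864 0.0332 0.0672]
280 [0.4881 0.0301 0.0627]
285 [0.489  0.0284 0.0591]
290 [0.4858 0.0343 0.0599]
295 [0.4866 0.0328 0.0564]
300 [0.4928 0.0214 0.0468]
305 [0.491  0.0248 0.0462]
310 [0.4985 0.0109 0.035 ]
315 [0.4946 0.018  0.0367]
```

```bash
python3 - <<'E'
import numpy as np
d=np.load("side0.npz");K,T=d["mtx"],d["pose"]
def pl(u,v,ax,c):
    r=T[:3,:3]@np.linalg.solve(K,[u,v,1.]);o=T[:3,3];return (o+r*(c-o[ax])/r[ax]).round(4)
for u,v in((240+413/3.3,180+430/3.3),(240+428/3.3,180+437/3.3)): print(pl(u,v,1,.025),pl(u,v,1,.018))
for u,v in((260+370/4.5,240+290/4.5),(260+392/4.5,240+303/4.5)): print(pl(u,v,1,.025),pl(u,v,1,.018))
E
```

```text
[0.444  0.025  0.0524] [0.4474 0.018  0.0482]
[0.4334 0.025  0.0502] [0.4367 0.018  0.0459]
[0.499  0.025  0.0523] [0.5029 0.018  0.0481]
[0.4871 0.025  0.0484] [0.4908 0.018  0.0442]
```

By depth the shut fingertips end near z ≈ 0.045, about level with the TCP rather than 17 mm ahead of it. I'll back off, go 16 mm lower and push again while watching the force.

```bash
python3 -m crank '[{"dp":[0,0,0.3],"angular":[0,0,0]},{"dp":[-0.8,0,0],"angular":[0,0,0]},{"dp":[-0.9,0,0],"angular":[0,0,0]},{"dp":[-0.8,0,0],"angular":[0,0,0]},{"dp":[0,0,-0.4],"angular":[0,0,0]},{"dp":[0,0,-0.4],"angular":[0,0,0]},{"dp":[0,0,0],"angular":[0,0,0]}]'
python3 -m crank '[{"dp":[0.2,0,0],"angular":[0,0,0]},{"dp":[0.2,0,0],"angular":[0,0,0]},{"dp":[0.15,0,0],"angular":[0,0,0]},{"dp":[0.15,0,0],"angular":[0,0,0]}]'
python3 - <<'E'
from station import vision
import cv2
d=vision.snapshot('side');c=cv2.resize(d['image'][240:360,260:390],None,fx=4.5,fy=4.5,interpolation=2);cv2.imwrite('pics/s3.png',c)
E
```

```text
t: 5.7
tcp_pos: [0.4187, 0.0182, 0.0294]
tool_rot: [0.003, 1.0, 0.0, -0.001]
force: [-0.2, 0.4, -0.8]
finger_gap: -0.0
gripper_force: 0.0
t: 6.1
tcp_pos: [0.4408, 0.0182, 0.0301]
tool_rot: [0.003, 1.0, -0.0, 0.0]
force: [0.1, -0.6, 0.6]
finger_gap: 0.001
gripper_force: 0.4
```

View pics/s3.png

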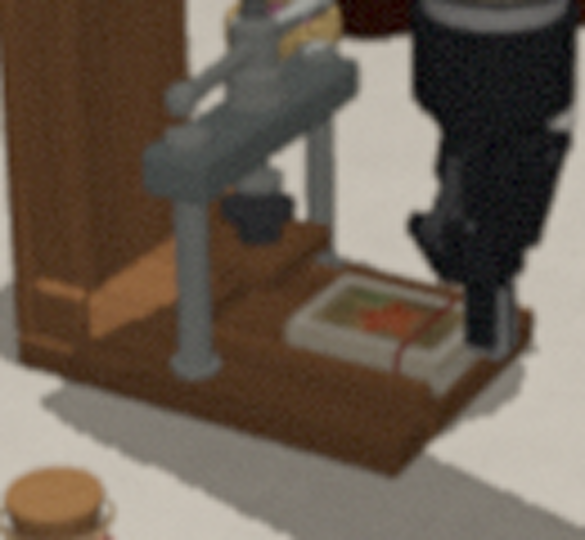

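The fingers (490,320) are now behind the stack's front edge, and the stack has begun to slide back.

```bash
python3 -m crank '[{"dp":[0.2,0,0],"angular":[0,0,0]},{"dp":[0.2,0,0],"angular":[0,0,0]},{"dp":[0.2,0,0],"angular":[0,0,0]},{"dp":[0.2,0,0],"angular":[0,0,0]},{"dp":[0.2,0,0],"angular":[0,0,0]},{"dp":[0.15,0,0],"angular":[0,0,0]},{"dp":[0.1,0,0],"angular":[0,0,0]}]'
python3 -m crank '[{"dp":[0.07,0,0],"angular":[0,0,0]},{"dp":[0.07,0,0],"angular":[0,0,0]}]'
python3 -m crank '[{"dp":[0.05,0,0],"angular":[0,0,0]},{"dp":[0.05,0,0],"angular":[0,0,0]}]'
```

```text
t: 6.85
tcp_pos: [0.4784, 0.0181, 0.0297]
tool_rot: [0.003, 1.0, -0.0, 0.0]
force: [-0.9, -0.8, -0.4]
finger_gap: -0.0
gripper_force: 0.4
t: 7.05
tcp_pos: [0.4817, 0.0183, 0.0297]
tool_rot: [0.003, 1.0, 0.0, -0.0]
force: [-1.6, 0.2, 0.5]
finger_gap: 0.002
gripper_force: 0.5
t: 7.25
tcp_pos: [0.4849, 0.0182, 0.0297]
tool_rot: [0.003, 1.0, 0.0, -0.0]
force: [-0.8, -0.3, 0.1]
finger_gap: -0.0
gripper_force: 0.3
```

```bash
python3 -m crank '[{"dp":[0.05,0,0],"angular":[0,0,0]},{"dp":[0.05,0,0],"angular":[0,0,0]}]'
python3 -m crank '[{"dp":[0.05,0,0],"angular":[0,0,0]}]'
python3 -m crank '[{"dp":[0.03,0,0],"angular":[0,0,0]}]'
```

```text
t: 7.45
tcp_pos: [0.4872, 0.0182, 0.0296]
tool_rot: [0.003, 1.0, 0.0, -0.001]
force: [-2.4, -1.4, 2.5]
finger_gap: -0.001
gripper_force: 1.5
t: 7.55
tcp_pos: [0.4872, 0.0183, 0.0296]
tool_rot: [0.003, 1.0, 0.0, -0.002]
force: [-5.5, -2.4, 3.5]
finger_gap: 0.001
gripper_force: 3.0
t: 7.65
tcp_pos: [0.4872, 0.0184, 0.0295]
tool_rot: [0.003, 1.0, 0.0, -0.003]
force: [-6.8, -2.4, 4.5]
finger_gap: -0.0
gripper_force: 3.3
```

The stack is home: the force climbs while x stays at 0.4872, which matches a front edge at about 0.4995. Next I go behind the right-hand bar end.

```bash
python3 -m crank '[{"dp":[-0.75,0,0],"angular":[0,0,0]},{"dp":[-0.75,0,0.3],"angular":[0,0,0]},{"dp":[0,0,1],"angular":[0,0,0]},{"dp":[0,0,1],"angular":[0,0,0]},{"dp":[0,0,1],"angular":[0,0,0]},{"dp":[0,0,1],"angular":[0,0,0]},{"dp":[0,0,1],"angular":[0,0,0]},{"dp":[0,0,1],"angular":[0,0,0]},{"dp":[0,0,1],"angular":[0,0,0]},{"dp":[0,0,1],"angular":[0,0,0]},{"dp":[0,0,0.5],"angular":[0,0,0]},{"dp":[0.86,-0.3,0],"angular":[0,0,0]},{"dp":[0.86,-0.3,0],"angular":[0,0,0]},{"dp":[0.86,-0.3,0],"angular":[0,0,0]},{"dp":[0.86,-0.3,0],"angular":[0,0,0]},{"dp":[0.86,-0.3,0],"angular":[0,0,0]},{"dp":[0.86,-0.3,0],"angular":[0,0,0]},{"dp":[0,0,0],"angular":[0,0,0]}]'
python3 - <<'E'
from station import vision
import cv2
d=vision.snapshot('top');c=cv2.resize(d['image'][180:300,250:365],None,fx=4.6,fy=4.6,interpolation=2)
e=vision.snapshot('side');f=cv2.resize(e['image'][150:350,240:400],None,fx=2.76,fy=2.76,interpolation=2)
import numpy as np
c=c[:552];cv2.imwrite('pics/p4.png',np.hstack([cv2.resize(c,(400,417)),cv2.resize(f,(400,500))[:417]]))
E
```

```text
t: 9.45
tcp_pos: [0.6038, -0.0373, 0.2935]
tool_rot: [0.004, 1.0, -0.001, 0.002]
force: [-1.0, -0.4, -0.1]
finger_gap: 0.001
gripper_force: 0.0
```

View pics/p4.png

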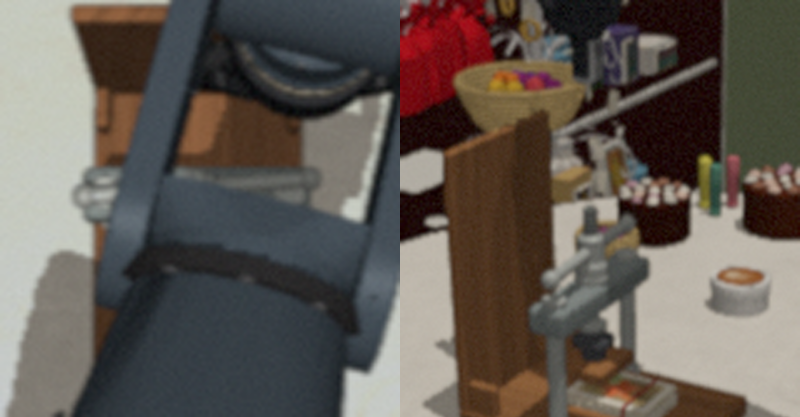

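The stack is home under the bridge, and the bar's visible part is unmoved. The arm hides the rest from above. Now down behind the bar.

```bash
python3 -m crank '[{"dp":[-0.15,0,-0.5],"angular":[0,0,0]},{"dp":[0,0,-0.7],"angular":[0,0,0]},{"dp":[0,0,-0.7],"angular":[0,0,0]},{"dp":[0,0,-0.7],"angular":[0,0,0]},{"dp":[0,0,-0.7],"angular":[0,0,0]},{"dp":[0,0,-0.7],"angular":[0,0,0]},{"dp":[0,0,-0.5],"angular":[0,0,0]},{"dp":[0,0,-0.25],"angular":[0,0,0]},{"dp":[0,0,0],"angular":[0,0,0]}]'
python3 -c "
from station import sense
s=sense();print(s['ft_torque'],s['q'])"
```

```text
t: 10.45
tcp_pos: [0.5943, -0.0353, 0.1505]
tool_rot: [0.003, 1.0, 0.0, -0.001]
force: [0.1, -0.8, 0.6]
finger_gap: 0.0
gripper_force: 0.0
[ 0.07231747  0.00217569 -0.05647156] [-2.46844719e-01  5.84950880e-01  1.57920795e+00  9.01804027e-05
  9.79851188e-01 -1.81153826e+00]
```

```bash
cat > arc.py <<'E'
import numpy as np,sys
from station import sense
c=np.array([.5675,.019])
def mom():
    s=sense();r=s['tcp_pos'][:2]-c;F=s['force']
    rr=np.hypot(*r); ang=np.degrees(np.arctan2(r[0],-r[1])); print("R %.4f posang %.1f"%(rr,ang),"Fr×F %.3f"%(-(r[0]*F[1]-r[1]*F[0])),"tau_z",s['ft_torque'].round(3),"F",F.round(1),"q6 %.2f"%s['q'][5],"t",round(s['t'],2))
def rows(R,a0,step,n):  # a = angle of tcp towards back from -y; decreasing is clockwise-> front
    a=np.radians(a0-step*np.arange(n+1)); p=np.c_[R*np.sin(a),-R*np.cos(a)]/.03
    for i,v in enumerate(np.diff(p,axis=0)): print(i,v.round(2).tolist(),end=' ')
    print()
if __name__=="__main__":
    mom()
    if len(sys.argv)>1: rows(*map(float,sys.argv[1:4]),int(sys.argv[4]))
E
python3 arc.py .0606 26.3 6 32
```

```text
R 0.0605 posang 26.3 Fr×F 0.014 tau_z [ 0.072  0.002 -0.056] F [ 0.1 -0.8  0.6] q6 -1.81 t 10.45
0 [-0.19, -0.08] 1 [-0.2, -0.06] 2 [-0.21, -0.04] 3 [-0.21, -0.02] 4 [-0.21, 0.0] 5 [-0.21, 0.02] 6 [-0.21, 0.05] 7 [-0.2, 0.07] 8 [-0.19, 0.09] 9 [-0.18, 0.11] 10 [-0.17, 0.13] 11 [-0.16, 0.14] 12 [-0.14, 0.16] 13 [-0.12, 0.17] 14 [-0.1, 0.18] 15 [-0.08, 0.19] 16 [-0.06, 0.2] 17 [-0.04, 0.21] 18 [-0.02, 0.21] 19 [0.0, 0.21] 20 [0.02, 0.21] 21 [0.05, 0.21] 22 [0.07, 0.2] 23 [0.09, 0.19] 24 [0.11, 0.18] 25 [0.13, 0.17] 26 [0.14, 0.16] 27 [0.16, 0.14] 28 [0.17, 0.12] 29 [0.18, 0.1] 30 [0.19, 0.08] 31 [0.2, 0.06]
```

```bash
python3 -m crank '[{"dp":[-0.19,-0.08,0],"angular":[0,0,-6]},{"dp":[-0.2,-0.06,0],"angular":[0,0,-6]},{"dp":[-0.21,-0.04,0],"angular":[0,0,-6]},{"dp":[-0.21,-0.02,0],"angular":[0,0,-6]}]'; python3 arc.py
python3 -m crank '[{"dp":[-0.21,0,0],"angular":[0,0,-6]},{"dp":[-0.21,0.02,0],"angular":[0,0,-6]},{"dp":[-0.21,0.05,0],"angular":[0,0,-6]},{"dp":[-0.2,0.07,0],"angular":[0,0,-6]}]'; python3 arc.py
```

```text
t: 10.85
tcp_pos: [0.5761, -0.0427, 0.1533]
tool_rot: [0.213, 0.977, 0.0, 0.006]
force: [8.1, -1.1, -3.8]
finger_gap: -0.005
gripper_force: 3.4
R 0.0623 posang 7.9 Fr×F -0.491 tau_z [-0.129 -1.232  0.048] F [ 8.1 -1.1 -3.8] q6 -1.41 t 10.85
t: 11.25
tcp_pos: [0.5513, -0.0406, 0.1537]
tool_rot: [0.411, 0.912, -0.0, 0.007]
force: [6.1, -7.3, -2.6]
finger_gap: 0.003
gripper_force: 3.7
R 0.0617 posang -15.2 Fr×F -0.481 tau_z [-1.184 -0.799  0.021] F [ 6.1 -7.3 -2.6] q6 -1.00 t 11.25
```

Moment ≈ 0.49 N m running free, as expected. On with the sweep.

```bash
python3 -m crank '[{"dp":[-0.19,0.09,-0.05],"angular":[0,0,-6]},{"dp":[-0.18,0.11,0],"angular":[0,0,-6]},{"dp":[-0.17,0.13,0],"angular":[0,0,-6]},{"dp":[-0.16,0.14,0],"angular":[0,0,-6]},{"dp":[-0.14,0.16,0],"angular":[0,0,-6]},{"dp":[-0.12,0.17,0],"angular":[0,0,-6]},{"dp":[-0.1,0.18,0],"angular":[0,0,-6]},{"dp":[-0.08,0.19,0],"angular":[0,0,-6]},{"dp":[-0.06,0.2,0],"angular":[0,0,-6]},{"dp":[-0.04,0.21,0],"angular":[0,0,-6]}]'; python3 arc.py
python3 -m crank '[{"dp":[-0.02,0.21,0],"angular":[0,0,-6]},{"dp":[0,0.21,0],"angular":[0,0,-6]},{"dp":[0.02,0.21,0],"angular":[0,0,-6]},{"dp":[0.05,0.21,0],"angular":[0,0,-6]},{"dp":[0.07,0.2,0],"angular":[0,0,-6]},{"dp":[0.09,0.19,0],"angular":[0,0,-6]},{"dp":[0.11,0.18,0],"angular":[0,0,-6]}]'; python3 arc.py
python3 -m crank '[{"dp":[0.13,0.17,0],"angular":[0,0,-6]},{"dp":[0.14,0.16,0],"angular":[0,0,-6]},{"dp":[0.16,0.14,0],"angular":[0,0,-6]},{"dp":[0.17,0.12,0],"angular":[0,0,-6]},{"dp":[0.18,0.1,0],"angular":[0,0,-6]},{"dp":[0.19,0.08,0],"angular":[0,0,-6]},{"dp":[0.2,0.06,0],"angular":[0,0,-6]}]'; python3 arc.py
```

```text
t: 12.25
tcp_pos: [0.5101, 0.0073, 0.152]
tool_rot: [0.812, 0.584, -0.0, 0.003]
force: [-2.5, -8.8, 5.4]
finger_gap: -0.001
gripper_force: 4.3
R 0.0586 posang -78.5 Fr×F -0.475 tau_z [-1.351  0.377  0.079] F [-2.5 -8.8  5.4] q6 0.12 t 12.25
t: 12.95
tcp_pos: [0.5178, 0.0504, 0.1515]
tool_rot: [0.967, 0.255, -0.001, 0.002]
force: [-4.8, -6.5, 4.5]
finger_gap: -0.002
gripper_force: 4.0
R 0.0588 posang -122.3 Fr×F -0.472 tau_z [-1.044  0.713  0.036] F [-4.8 -6.5  4.5] q6 0.94 t 12.95
t: 13.65
tcp_pos: [0.5501, 0.0764, 0.1506]
tool_rot: [0.994, -0.109, -0.004, 0.001]
force: [-6.7, -4.1, 4.7]
finger_gap: -0.003
gripper_force: 3.9
R 0.0599 posang -163.1 Fr×F -0.453 tau_z [-0.573  1.209 -0.014] F [-6.7 -4.1  4.7] q6 1.73 t 13.65
```

The first half turn is done (θ ≈ 3.1), with no sign of pad contact yet. I go round to the right end again.

```bash
python3 -m crank '[{"dp":[-0.35,0,0],"angular":[0,0,0]},{"dp":[-0.35,0,0],"angular":[0,0,0]},{"dp":[0,0,0.95],"angular":[0,0,8]},{"dp":[0,0,0.95],"angular":[0,0,8]},{"dp":[0,0,0.95],"angular":[0,0,8]},{"dp":[0,0,0.95],"angular":[0,0,8]},{"dp":[0,0,0.95],"angular":[0,0,8]},{"dp":[0.22,-0.37,0],"angular":[0,0,8]},{"dp":[0.22,-0.37,0],"angular":[0,0,8]},{"dp":[0.22,-0.37,0],"angular":[0,0,8]},{"dp":[0.22,-0.37,0],"angular":[0,0,8]},{"dp":[0.22,-0.37,0],"angular":[0,0,8]},{"dp":[0.22,-0.37,0],"angular":[0,0,8]},{"dp":[0.22,-0.37,0],"angular":[0,0,8]},{"dp":[0.22,-0.37,0],"angular":[0,0,8]},{"dp":[0.22,-0.37,0],"angular":[0,0,8]},{"dp":[0.22,-0.37,0],"angular":[0,0,8]},{"dp":[0,0,0],"angular":[0,0,8]},{"dp":[0,0,0],"angular":[0,0,8]},{"dp":[0,0,0],"angular":[0,0,8]}]'
python3 -m crank '[{"dp":[0,0,-0.2],"angular":[0,0,8]},{"dp":[0,0,-0.2],"angular":[0,0,8]},{"dp":[0,0,-0.2],"angular":[0,0,8]},{"dp":[0,0,-0.2],"angular":[0,0,8]},{"dp":[0,0,-0.2],"angular":[0,0,8]},{"dp":[0,0,-0.2],"angular":[0,0,8]},{"dp":[0,0,0],"angular":[0,0,0]}]'; python3 arc.py
python3 - <<'E'
from station import vision
import cv2
e=vision.snapshot('side');cv2.imwrite('pics/s5.png',cv2.resize(e['image'][150:340,240:400],None,fx=3.1,fy=3.1,interpolation=2))
E
```

```text
t: 15.65
tcp_pos: [0.5981, -0.0338, 0.2924]
tool_rot: [0.406, 0.914, 0.0, 0.0]
force: [-0.9, 0.4, -0.1]
finger_gap: -0.0
gripper_force: 0.0
t: 16.35
tcp_pos: [0.5975, -0.0335, 0.2557]
tool_rot: [0.003, 1.0, 0.0, -0.001]
force: [0.2, -0.4, -0.3]
finger_gap: -0.001
gripper_force: 0.0
R 0.0605 posang 29.8 Fr×F 0.004 tau_z [0.02  0.01  0.019] F [ 0.2 -0.4 -0.3] q6 -1.81 t 16.35
```

View pics/s5.png

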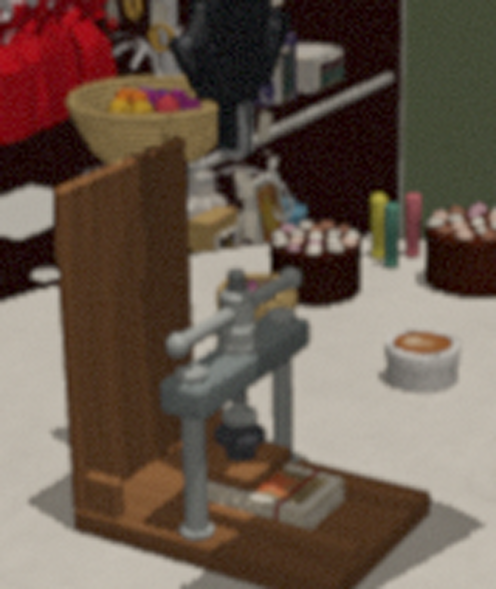

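Bar is close to π again (balls at (180,343) and (291,278)), the screw is lower, the pad not yet on the cards, and the stack is home. Down and sweep again.

```bash
python3 -m crank '[{"dp":[0,0,-0.7],"angular":[0,0,0]},{"dp":[0,0,-0.7],"angular":[0,0,0]},{"dp":[0,0,-0.7],"angular":[0,0,0]},{"dp":[0,0,-0.7],"angular":[0,0,0]},{"dp":[0,0,-0.5],"angular":[0,0,0]},{"dp":[0,0,-0.2],"angular":[0,0,0]},{"dp":[0,0,0],"angular":[0,0,0]}]'; python3 arc.py .0605 29.8 6 6
python3 -m crank '[{"dp":[-0.18,-0.1,0],"angular":[0,0,-6]},{"dp":[-0.19,-0.08,0],"angular":[0,0,-6]},{"dp":[-0.2,-0.06,0],"angular":[0,0,-6]},{"dp":[-0.21,-0.04,0],"angular":[0,0,-6]},{"dp":[-0.21,-0.02,0],"angular":[0,0,-6]},{"dp":[-0.21,0.01,0],"angular":[0,0,-6]}]'; python3 arc.py
```

```text
t: 17.1
tcp_pos: [0.5985, -0.0339, 0.1509]
tool_rot: [0.004, 1.0, 0.0, -0.0]
force: [-0.8, -0.3, 0.5]
finger_gap: -0.0
gripper_force: 0.0
R 0.0613 posang 30.4 Fr×F 0.050 tau_z [0.007 0.033 0.015] F [-0.8 -0.3  0.5] q6 -1.81 t 17.1
0 [-0.19, -0.1] 1 [-0.2, -0.07] 2 [-0.2, -0.05] 3 [-0.21, -0.03] 4 [-0.21, -0.01] 5 [-0.21, 0.01] 
t: 17.7
tcp_pos: [0.5682, -0.0442, 0.1537]
tool_rot: [0.315, 0.949, 0.0, 0.007]
force: [6.0, -2.0, -3.2]
finger_gap: 0.003
gripper_force: 3.1
R 0.0632 posang 0.7 Fr×F -0.378 tau_z [-0.344 -1.141  0.009] F [ 6.  -2.  -3.2] q6 -1.20 t 17.7
```

```bash
python3 -m crank '[{"dp":[-0.21,0.03,0],"angular":[0,0,-6]},{"dp":[-0.2,0.05,0],"angular":[0,0,-6]},{"dp":[-0.2,0.07,0],"angular":[0,0,-6]},{"dp":[-0.19,0.09,-0.05],"angular":[0,0,-6]}]'; python3 arc.py
python3 -m crank '[{"dp":[-0.18,0.11,0],"angular":[0,0,-6]},{"dp":[-0.17,0.13,0],"angular":[0,0,-6]},{"dp":[-0.16,0.14,0],"angular":[0,0,-6]},{"dp":[-0.14,0.16,0],"angular":[0,0,-6]}]'; python3 arc.py
python3 -m crank '[{"dp":[-0.12,0.17,0],"angular":[0,0,-6]},{"dp":[-0.1,0.18,0],"angular":[0,0,-6]},{"dp":[-0.08,0.19,0],"angular":[0,0,-6]},{"dp":[-0.06,0.2,0],"angular":[0,0,-6]}]'; python3 arc.py
```

```text
t: 18.1
tcp_pos: [0.545, -0.0388, 0.1533]
tool_rot: [0.505, 0.863, 0.001, 0.008]
force: [6.8, -5.7, 6.1]
finger_gap: 0.002
gripper_force: 4.1
R 0.0620 posang -21.3 Fr×F -0.521 tau_z [-0.933 -0.715  0.11 ] F [ 6.8 -5.7  6.1] q6 -0.79 t 18.1
t: 18.5
tcp_pos: [0.5237, -0.023, 0.1529]
tool_rot: [0.673, 0.74, 0.001, 0.007]
force: [1.3, -8.0, 5.2]
finger_gap: 0.005
gripper_force: 4.2
R 0.0607 posang -46.3 Fr×F -0.402 tau_z [-1.329 -0.248  0.028] F [ 1.3 -8.   5.2] q6 -0.35 t 18.5
t: 18.9
tcp_pos: [0.5106, -0.0003, 0.1524]
tool_rot: [0.812, 0.584, 0.0, 0.004]
force: [-2.7, -9.7, 6.8]
finger_gap: -0.003
gripper_force: 5.0
R 0.0601 posang -71.2 Fr×F -0.502 tau_z [-1.539  0.401  0.023] F [-2.7 -9.7  6.8] q6 0.11 t 18.9
```

```bash
python3 -m crank '[{"dp":[-0.04,0.21,0],"angular":[0,0,-6]},{"dp":[-0.02,0.21,0],"angular":[0,0,-6]},{"dp":[0,0.21,0],"angular":[0,0,-6]},{"dp":[0.02,0.21,0],"angular":[0,0,-6]}]'; python3 arc.py
python3 -m crank '[{"dp":[0.05,0.21,0],"angular":[0,0,-6]},{"dp":[0.07,0.2,0],"angular":[0,0,-6]},{"dp":[0.09,0.19,0],"angular":[0,0,-6]},{"dp":[0.11,0.18,0],"angular":[0,0,-6]}]'; python3 arc.py
python3 -m crank '[{"dp":[0.13,0.17,0],"angular":[0,0,-6]},{"dp":[0.14,0.16,0],"angular":[0,0,-6]},{"dp":[0.16,0.14,0],"angular":[0,0,-6]}]'; python3 arc.py
python3 -m crank '[{"dp":[0.17,0.12,0],"angular":[0,0,-6]},{"dp":[0.18,0.1,0],"angular":[0,0,-6]},{"dp":[0.19,0.08,0],"angular":[0,0,-6]},{"dp":[0.2,0.06,0],"angular":[0,0,-6]}]'; python3 arc.py
```

```text
t: 19.3
tcp_pos: [0.5077, 0.0252, 0.1521]
tool_rot: [0.915, 0.403, -0.0, 0.003]
force: [-4.9, -10.6, 6.5]
finger_gap: 0.002
gripper_force: 5.8
R 0.0601 posang -96.0 Fr×F -0.662 tau_z [-1.646  0.788 -0.026] F [ -4.9 -10.6   6.5] q6 0.58 t 19.3
t: 19.7
tcp_pos: [0.515, 0.049, 0.1517]
tool_rot: [0.979, 0.204, -0.002, 0.002]
force: [-9.1, -10.6, 10.3]
finger_gap: 0.0
gripper_force: 6.7
R 0.0604 posang -119.7 Fr×F -0.830 tau_z [-1.624  1.297  0.018] F [ -9.1 -10.6  10.3] q6 1.05 t 19.7
t: 20.0
tcp_pos: [0.5259, 0.0634, 0.1514]
tool_rot: [0.999, 0.048, -0.004, 0.002]
force: [-10.7, -9.6, 11.1]
finger_gap: 0.002
gripper_force: 7.4
R 0.0609 posang -136.9 Fr×F -0.876 tau_z [-1.398  1.656  0.009] F [-10.7  -9.6  11.1] q6 1.39 t 20.0
t: 20.4
tcp_pos: [0.545, 0.0761, 0.1508]
tool_rot: [0.987, -0.161, -0.007, 0.002]
force: [-13.6, -2.8, 11.6]
finger_gap: -0.002
gripper_force: 8.1
R 0.0613 posang -158.5 Fr×F -0.841 tau_z [-0.311  2.273  0.058] F [-13.6  -2.8  11.6] q6 1.83 t 20.4
```

The moment reads about 0.84 N m while moving, inside the firm band, so winding stops here. I back off and lift clear.

```bash
python3 -m crank '[{"dp":[-0.35,-0.05,0],"angular":[0,0,0]},{"dp":[-0.5,0,0],"angular":[0,0,0]},{"dp":[-0.3,0,0.8],"angular":[0,0,0]},{"dp":[-0.3,0,0.9],"angular":[0,0,0]},{"dp":[-0.3,0,0.9],"angular":[0,0,0]},{"dp":[-0.5,-0.5,0.9],"angular":[0,0,0]},{"dp":[-0.5,-0.9,0.5],"angular":[0,0,0]},{"dp":[-0.3,-0.9,0],"angular":[0,0,0]},{"dp":[0,-0.9,0],"angular":[0,0,0]},{"dp":[0,-0.9,0],"angular":[0,0,0]},{"dp":[0,-0.9,0],"angular":[0,0,0]},{"dp":[0,-0.9,0],"angular":[0,0,0]},{"dp":[0,0,0],"angular":[0,0,0]},{"dp":[0,0,0],"angular":[0,0,0]}]'; python3 arc.py
python3 - <<'E'
from station import vision
import cv2,numpy as np
e=vision.snapshot('side');f=cv2.resize(e['image'][180:340,240:400],(400,400),interpolation=2)
d=vision.snapshot('top');c=cv2.resize(d['image'][175:297,247:369],(400,400),interpolation=2)
cv2.imwrite('pics/s6.png',np.hstack([c,f]))
E
```

```text
t: 21.8
tcp_pos: [0.4607, -0.1024, 0.2705]
tool_rot: [0.987, -0.16, 0.001, -0.0]
force: [0.8, -0.8, -0.7]
finger_gap: -0.004
gripper_force: 0.0
R 0.1617 posang -41.3 Fr×F -0.179 tau_z [-0.01  -0.019 -0.008] F [ 0.8 -0.8 -0.7] q6 1.44 t 21.8
```

View pics/s6.png

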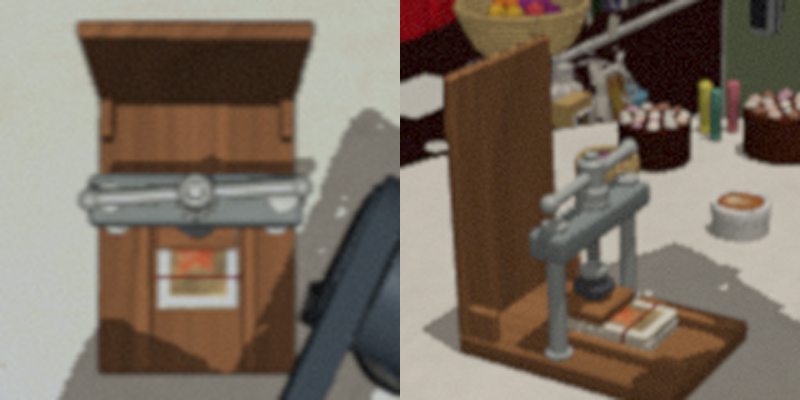

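The pad sits on the cards, and the stack's front edge (image row 308) works out to x ≈ 0.499, which is home. The bar is at about 6.2 rad with nothing else moved, so I'm handing in.

```bash
python3 -c "
from station import order
print(order.sign_off())"
```

```text
the job is handed in; nothing more can be done
None
```

The job is handed in: the stack is back against the stop, and two half turns wound the press down until the handle took about 0.84 N m (single readings 0.83–0.88), inside the firm band, with the jar, bottle and candle never approached.

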